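# Put a finger cap away in the pedal-lid keeper

### The arm

A 6-joint arm with a two-finger parallel gripper is mounted at the origin on a cart in front of the work surface, level with it; the furniture and walls round the work are solid. World frame = base frame: x ahead of the robot, y to its left, z up, the work surface at z = 0. Lengths are in m, angles in degrees, forces in N, time in s.
With the tool pointing down it reaches from about 0.3 to 0.875 m from the base axis. Payload 4.2 kg.
Tool frame: the origin (TCP) lies on the centre line of the jaws, within the pads' length; the fingertips stand 14 mm ahead of it and the grasp point (between the pads) lies 5 mm behind it; z points along the fingers, y is the line along which they close (so a half turn about z gives the same grasp; the last joint's range is limited). The gripper opens to 85 mm and grips with 20 to 120 N. Pads are 22 mm wide; open, the fingers measure 114 mm over their backs; the gripper's body (76 mm by 85 mm) begins 54 mm behind the grasp point. The pads swing forward as they close: fully open they stand 13 mm farther back than shut.
Start: joints at [67.437, 18.312, 89.639, -0, 72.044, -1.146], TCP at [0.21, 0.535, 0.21] pointing down, gripper open.
Joint ranges: [-177.97, 177.97], [-48.28, 115.42], [12.27, 149.76], [-77.06, 257.06], [2.81, 150.46], [-146.56, 146.56]. Speed limits (degrees/s): [147.25, 147.25, 180, 180, 180, 180].

### API

Orientations are given as a 3x3 rotation matrix whose columns are the frame's x, y, z axes.
In Python, from bench import manip gives the robot as it stands. The module is installed in compiled form; this text tells all that it offers.
- The arm moves only by the tool drive_tool, never from a script. Its argument "moves" is a list that holds one entry, the list of rows, each a list of 5 numbers: the finger opening in mm, from 0 to 85.4, then the shift along the tool's x, y, z in units of 30 mm (1.0 is 30 mm), then the turn about the tool's z in rad. A call has 1 to 20 rows; each row shifts and turns the commanded pose from where the row before left it, along the tool's axes as they then stand; what a row does not reach is not made up. A row lasts 1/8 s, in which the tool goes at most 62.5 mm and 10.7 degrees, less where a joint would pass 70% of its speed; a pose out of reach is approached as far as the arm can. A call is refused whole if a number of a shift passes 1 or a number of a turn 0.188, either way. A call with a gripper value outside its range is refused whole. The fingers move at their own pace and stop on an object; the grip force is fixed at half the most. Time passes only in rows, so rows that do not move let the fingers close. It gives the time, the measured TCP pose, the force, the opening and the grip force at its end, in the units of the state.
- manip.state(): the state, without advancing time (a new reading comes with each control period).
- manip.get_image(name): name is "side" or "top"; returns a dict with "color" (400x640x3 uint8, red, green, blue), "intrinsics" (3x3 intrinsics, pixels), "camera_from_world" (4x4, takes a point from world to camera coordinates). Camera axes: x right, y down, z forward; pixel columns grow to the right and rows downward; lengths in m; the calibration is good to about 2 mm. A picture is of the moment at which its call begins. There is no depth.
- manip.sign_off(): hands the job in; it is judged then, once.
Trained networks look in a picture, given as the dict that the camera call returned (one of the last four; its "shot" number tells which), for a name from the list of things; names that differ only in an ending like _2 or _b are one class to them, and where a whole thing is asked for, a point or a joint stands for the part that bears it (a point fixed in the world has none). Each returns a list of dicts, best first, with "conf" (0 to 1); they miss things now and then, are a little off and sometimes report something else, mostly with a low value. They report only what shows in the picture. A call takes as long as a camera call.
- manip.find_in(picture, target): "xyz" ([x, y, z] in m, in world coordinates, good to about 4 mm: the middle of the surface that is visible of it).
- manip.place_of(picture, target): "xyz" ([x, y, z] in m, in world coordinates, good to about 4 mm: a listed point, or the origin of a listed thing).
The state is a dict: "time_s": time; "qpos": joint angles; "joint_velocities": joint speeds; "tau": joint torques, N m; "eef_pos": TCP position; "tcp_rot": TCP orientation; "wrist_force": force on the tool from outside, world axes, zero at the start; "torque": the same for the moment, N m; "opening": finger opening in m; "grasp_force": force on a finger pad.
Only numpy, scipy, OpenCV 4.12 (cv2) and the standard library are available. Lean on these libraries where they do the work, as an engineer would, in place of code of your own. Each camera call takes 0.05 s, during which the arm holds its last target. There are 200 camera calls.

### The job

Press the pedal of the dust-tight keeper all the way down so that its lid swings fully open, set the blue finger cap down inside, flat in the round pocket and the same way up as it lay. Then take hold of the pedal and ease it back up until the lid is fully shut, without letting the lid slam. Work the lid only by its pedal, and leave the pink cap alone.

Things in the scene. Friction and masses are not known exactly. Their poses are not given: they have to be found in the camera images.
- keeper: Grey box 120 (x) x 130 (y) x 75 mm high with a blue lid, fixed to the table on a 4 mm foot plate. Origin: centre of its underside. Its -x side is the front with the pedal, turned roughly to the robot's right (-y); the lid hinges on its +x side. Walls 5 mm; a white insert fills it to 40 mm height. On its -y side is a 14 mm thick blue linkage cover.
- lid_angle (a joint): Lid angle: 0 shut, 1.9 rad fully open, 0.33 past upright. 0.12 kg lid, hinged 79 mm above the table on the keeper's +x rim, linked to the pedal: lid angle = 4.52 x pedal angle. Fully open it stays open by its weight and the pedal stays down; below about 1.57 it falls shut fast, throwing the pedal up, unless the pedal is held.
- lid: The blue lid plate, 122 x 132 x 7 mm. Origin on the lid's hinge line; from there the plate runs 122 mm along its own -x. The lid is not to be touched.
- pedal (a joint): Pedal angle: 0 is up (lid shut), 0.42 rad is fully down against its stop (lid fully open). It turns about pedal_hinge, a line along the keeper's y. Pressing it takes about 4 N at the pad.
- pedal_pad (a point): Centre of the top face of the black ribbed pad, 50 (keeper x) x 40 (keeper y) x 10 mm. Its sides are free: it can be pinched from above across the 40 mm. Pad centre is 100 mm from the hinge line, in front of the keeper. It slopes 0.21 rad up to its outer end when up, 0.21 down when pressed; its top is then 81 and 39 mm above the table.
- pedal_hinge (a point): Point on the pedal's hinge line, 55 mm above the table, 14 mm in front of the keeper's front wall, in the middle of its width; x, y, z axes as the keeper's.
- pocket (a point): Centre of the floor of the round pocket in the white insert inside the keeper: 61 mm diameter, 7 mm deep, floor 33 mm above the table, 42 mm below the box's rim. Lies 8 mm towards the front from the keeper's centre.
- blue_cap: Blue plastic finger cap, round, 22 mm diameter, 8 mm high, lying flat on the table to the right of the robot. Origin: centre of its underside, z up. About 12 g. Straight ahead of the robot, between the caps and the keeper, stands a fixed stack of big bowls, 0.19 m high (x 0.25 to 0.60, y -0.24 to 0.11): carry over it.
- pink_cap: Pink cap of the same size as the blue one, lying near it; the two swap places from run to run. Origin: centre of its underside. Not to be moved.

How it is judged:
By the outcome, as a careful person would: the job done as asked, in the order asked, and still so for the second after the job is handed in, with the robot touching nothing.
It also fails if it takes over 72 s, if anything falls off the work surface, if the arm or the gripper's body presses on something with over 40 N, if the wrist force passes 120 N, or if a joint passes its speed limit or range.

## Working session

There is one attempt and no reset: what is moved stays moved. The work goes in short steps, Python scripts to look and compute and a tool call to move; the robot and the scene stay as the last step left them, time stands still between calls to the robot, and variables do not carry over. Pictures are saved under pics/ and viewed, at most 10 in all, crops included, and the job is handed in when it is done.

Besides the shell and the picture viewer there is one more tool, called after "Call:" in YAML: its name, and indented under it one key for each argument. drive_tool: Moves the arm, as the interface text tells. Its arguments: {"type":"object","properties":{"moves":{"type":"array","items":{"type":"array","items":{"type":"array","items":{"type":"number"}}}}},"required":["moves"]}

```bash
mkdir -p pics; python3 - <<'E'
from bench import manip
import cv2,numpy as np
s=manip.state();print(s['time_s'],s['eef_pos'],np.round(s['tcp_rot'],3).tolist(),s['opening'])
for n in("side","top"):
    p=manip.get_image(n);cv2.imwrite(f"pics/{n}0.png",p["color"][:,:,::-1])
    for t in("keeper","pedal_pad","pedal_hinge","pocket","blue_cap","pink_cap","lid"):
        print(n,t,[(np.round(d['xyz'],4).tolist(),round(d['conf'],2)) for d in manip.place_of(p,t)[:2]])
    for t in("blue_cap","pink_cap","pedal_pad"):
        print(n,'find',t,[(np.round(d['xyz'],4).tolist(),round(d['conf'],2)) for d in manip.find_in(p,t)[:2]])
E
```

```text
0.0 [0.20976457 0.53482565 0.20886852] [[-0.931, 0.365, -0.001], [0.365, 0.931, -0.002], [0.0, -0.002, -1.0]] 0.08539581013229178
side keeper [([0.4667, 0.4196, -0.0019], 0.97)]
side pedal_pad [([0.4866, 0.2513, 0.0797], 0.4)]
side pedal_hinge [([0.4735, 0.3526, 0.0571], 0.84)]
side pocket [([0.4646, 0.4134, 0.0301], 0.63)]
side blue_cap [([0.5115, -0.3874, -0.0049], 0.52), ([0.4745, 0.3481, 0.0556], 0.51)]
side pink_cap [([0.4328, -0.3901, -0.0026], 0.41)]
side lid [([0.46, 0.4803, 0.0778], 0.87)]
side find blue_cap [([0.5103, -0.3911, 0.0048], 0.5)]
side find pink_cap [([0.4652, 0.41, 0.0819], 0.69)]
side find pedal_pad []
top keeper [([0.4692, 0.4201, -0.0009], 0.93)]
top pedal_pad [([0.468, 0.4222, -0.0012], 0.66)]
top pedal_hinge [([0.4748, 0.3449, 0.0565], 0.59)]
top pocket [([0.4672, 0.4103, 0.0333], 0.57)]
top blue_cap [([0.46, 0.4774, 0.0829], 0.71)]
top pink_cap [([0.4332, -0.3817, 0.0033], 0.38), ([0.4731, 0.3433, 0.0556], 0.26)]
top lid [([0.4551, 0.4808, 0.0815], 0.6)]
top find blue_cap []
top find pink_cap [([0.4773, 0.2742, 0.0745], 0.48)]
top find pedal_pad [([0.4789, 0.2708, 0.075], 0.63)]
```

View pics/side0.png

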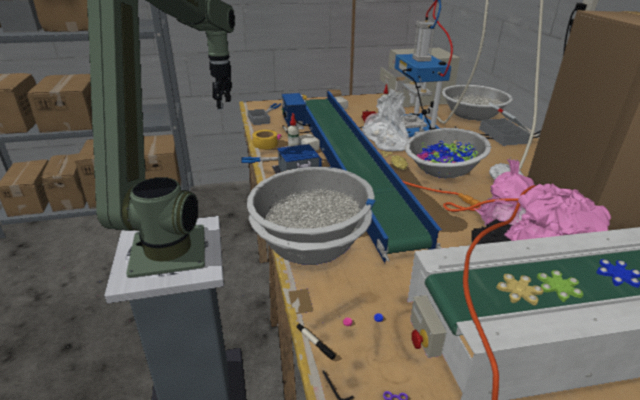

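View pics/top0.png

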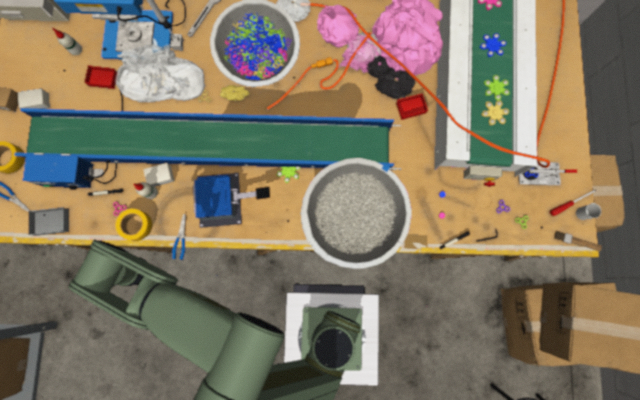

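Side: blue cap at (379,318), pink at (348,322). Top: blue (442,194), pink (442,215), keeper lid about (213,198), black pad about (263,193). The bowls stand between the caps and the keeper. Next I measure by segmentation.

```bash
cat > h.py <<'E'
from bench import manip
import cv2,numpy as np
def ray(p,u,v,z):
    K=p["intrinsics"];T=np.array(p["camera_from_world"]);R=T[:3,:3];c=-R.T@T[:3,3]
    d=R.T@np.linalg.inv(K)@[u,v,1];return c+d*(z-c[2])/d[2]
def proj(p,X):
    T=np.array(p["camera_from_world"]);q=np.array(p["intrinsics"])@(T[:3,:3]@np.array(X)+T[:3,3]);return q[:2]/q[2]
def seg(p,kind,box):
    h=cv2.cvtColor(p["color"],cv2.COLOR_RGB2HSV).astype(int);H,S,V=h[...,0],h[...,1],h[...,2]
    m={'blue':(abs(H-115)<14)&(S>140),'pink':(abs(H-162)<14)&(S>120),'black':V<60}[kind]
    u0,v0,u1,v1=box;b=np.zeros_like(m);b[v0:v1,u0:u1]=1
    y,x=np.nonzero(m&b);return x,y
def st():
    s=manip.state();print(round(s['time_s'],2),np.round(s['eef_pos'],4),np.round(s['tcp_rot'],3).tolist(),'open',round(s['opening'],4),'gf',s['grasp_force'],'F',np.round(s['wrist_force'],1))
E
python3 - <<'E'
from h import *
t=manip.get_image("top");s=manip.get_image("side")
for n,p,B in(("top",t,{'blue':(432,184,452,204),'pink':(432,205,452,225)}),("side",s,{'blue':(368,308,392,328),'pink':(338,312,360,332)})):
    for k,b in B.items():
        x,y=seg(p,k,b);print(n,k,len(x),x.mean(),y.mean(),ray(p,x.mean(),y.mean(),.006).round(4))
x,y=seg(t,'black',(250,180,280,205));print('pad',len(x),x.min(),x.max(),ray(t,x.mean(),y.mean(),.081).round(4))
x,y=seg(t,'blue',(188,165,250,228));r=cv2.minAreaRect(np.c_[x,y].astype(np.float32));print(r,[ray(t,*c,.082).round(4).tolist() for c in cv2.boxPoints(r)])
c=np.vstack([cv2.resize(t["color"][160:235,185:285],None,fx=5,fy=5,interpolation=2)]);cv2.imwrite("pics/crop1.png",c[:,:,::-1])
print(proj(t,[.5,.4,.08])-proj(t,[.5,.3,.08]))
E
```

```text
top blue 21 442.0 194.0 [ 0.5104 -0.3901  0.006 ]
top pink 27 441.48148148148147 214.88888888888889 [ 0.4336 -0.3864  0.006 ]
side blue 50 378.3 317.2 [ 0.51   -0.3914  0.006 ]
side pink 58 347.2413793103448 321.48275862068965 [ 0.4323 -0.3882  0.006 ]
pad 111 257 268 [0.4844 0.2499 0.081 ]
((213.20440673828125, 195.8839874267578), (40.890769958496094, 35.42465591430664), 86.98721313476562) [[0.5346, 0.4859, 0.082], [0.5444, 0.3652, 0.082], [0.4026, 0.3492, 0.082], [0.3933, 0.468, 0.082]]
[-29.19170895  -0.75043755]
```

View pics/crop1.png

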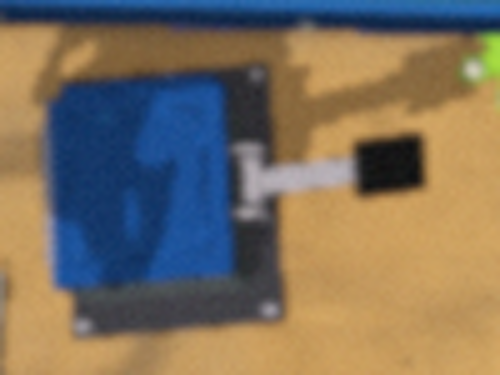

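Pad about (0.484, 0.250), keeper yaw such that its x axis is about (-0.099, 0.995). Blue cap (0.510, -0.391), pocket about (0.4685, 0.4125). These agree with the sizes given. Turn the tool to align with the keeper and go over the pad with the fingers shut.

Call:
drive_tool:
  moves:
    - [[0,0,0,0,0.183],[0,0,0,0,0.183],[0,0,0,0,0.183],[0,0,0,0,0.183],[0,0,0,0,0.183],[0,0,0,0,0.183],[0,-0.94,0.74,0,0],[0,-0.94,0.74,0,0],[0,-0.94,0.74,0,0],[0,-0.94,0.74,0,0],[0,-0.94,0.74,0,0],[0,-0.94,0.74,0,0],[0,-0.94,0.74,0,0],[0,-0.94,0.74,0,0],[0,-0.94,0.74,0,0],[0,-0.94,0.74,0,0],[0,-0.94,0.74,0,0]]

```text
time_s: 3.32
eef_pos: [0.4844, 0.2499, 0.2098]
tcp_rot: [[-0.099, 0.995, 0.0], [0.995, 0.099, 0.0], [0.0, 0.0, -1.0]]
wrist_force: [0.1, 0.3, 0.6]
opening: 0.0001
grasp_force: 0.0
```

Call:
drive_tool:
  moves:
    - [[0,0,0,1,0],[0,0,0,1,0],[0,0,0,1,0],[0,0,0,0.7,0],[0,0,0,0.12,0],[0,0,0,0.12,0],[0,0,0,0.12,0],[0,0,0,0.12,0],[0,0,0,0.12,0],[0,0,0,0.12,0],[0,0,0,0.12,0],[0,0,0,0.12,0],[0,0,0,0.12,0],[0,0,0,0.12,0],[0,0,0,0.12,0],[0,0,0,0.12,0],[0,0,0,0.1,0],[0,0,0,0,0]]

```text
time_s: 5.58
eef_pos: [0.4837, 0.2508, 0.0524]
tcp_rot: [[-0.099, 0.995, 0.0], [0.995, 0.099, 0.0], [0.0, 0.0, -1.0]]
wrist_force: [1.0, -1.9, 3.0]
opening: -0.0003
grasp_force: 1.1
```

```bash
python3 - <<'E'
from h import *
st()
s=manip.get_image("side");t=manip.get_image("top")
a=cv2.resize(s["color"][90:200,220:360],None,fx=3.5,fy=3.5);b=cv2.resize(t["color"][155:235,175:290],None,fx=4,fy=4)
w=max(a.shape[1],b.shape[1]);f=lambda i:cv2.copyMakeBorder(i,0,0,0,w-i.shape[1],0)
o=np.vstack([f(a),f(b)]);o=cv2.resize(o,None,fx=.8,fy=.8);cv2.imwrite("pics/press.png",o[:,:,::-1])
E
```

```text
5.58 [0.4837 0.2508 0.0524] [[-0.099, 0.995, 0.0], [0.995, 0.099, 0.0], [0.0, 0.0, -1.0]] open -0.0003 gf 1.0878992197103798 F [ 1.  -1.9  3. ]
```

View pics/press.png

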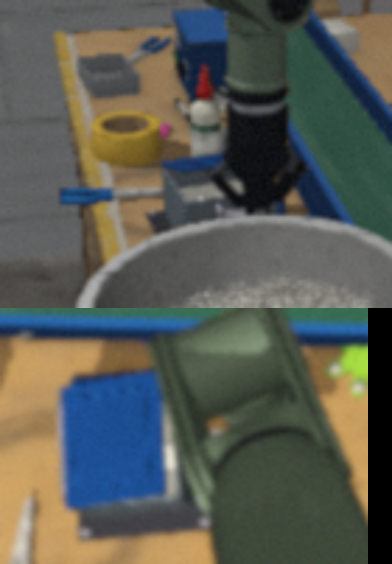

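The lid is only partly open from this view and the force is just 3 N, so the pedal isn't on its stop yet. Press further.

Call:
drive_tool:
  moves:
    - [[0,0,0,0.05,0],[0,0,0,0.05,0],[0,0,0,0.03,0],[0,0,0,0,0]]

```text
time_s: 6.18
eef_pos: [0.4837, 0.2509, 0.0485]
tcp_rot: [[-0.099, 0.995, 0.0], [0.995, 0.099, 0.0], [0.0, 0.0, -1.0]]
wrist_force: [0.3, -1.6, 1.5]
opening: 0.0001
grasp_force: 1.0
```

Call:
drive_tool:
  moves:
    - [[0,0,0,0.05,0],[0,0,0,0.05,0],[0,0,0,0,0]]

```text
time_s: 6.55
eef_pos: [0.4835, 0.2508, 0.0454]
tcp_rot: [[-0.099, 0.995, -0.0], [0.995, 0.099, 0.0], [0.0, -0.0, -1.0]]
wrist_force: [1.1, -1.6, 1.4]
opening: 0.0002
grasp_force: 0.9
```

Call:
drive_tool:
  moves:
    - [[0,0,0,0.05,0],[0,0,0,0.05,0],[0,0,0,0,0]]

```text
time_s: 6.92
eef_pos: [0.4835, 0.2508, 0.0424]
tcp_rot: [[-0.099, 0.995, -0.0], [0.995, 0.099, 0.0], [0.0, -0.0, -1.0]]
wrist_force: [0.1, -1.9, 0.9]
opening: -0.0001
grasp_force: 0.7
```

Call:
drive_tool:
  moves:
    - [[0,0,0,0.05,0],[0,0,0,0.05,0],[0,0,0,0,0],[0,0,0,0,0]]

```text
time_s: 7.42
eef_pos: [0.4835, 0.2508, 0.0395]
tcp_rot: [[-0.099, 0.995, -0.0], [0.995, 0.099, 0.0], [0.0, -0.0, -1.0]]
wrist_force: [0.0, -0.3, 0.4]
opening: 0.0
grasp_force: 0.6
```

```bash
python3 - <<'E'
from h import *
st()
s=manip.get_image("side");t=manip.get_image("top")
a=cv2.resize(s["color"][120:180,230:350],None,fx=5,fy=5);b=cv2.resize(t["color"][155:235,165:290],None,fx=4,fy=4)
w=max(a.shape[1],b.shape[1]);f=lambda i:cv2.copyMakeBorder(i,0,0,0,w-i.shape[1],0)
o=np.vstack([f(a),f(b)]);o=cv2.resize(o,None,fx=.9,fy=.9);cv2.imwrite("pics/press2.png",o[:,:,::-1])
E
```

```text
7.42 [0.4835 0.2508 0.0395] [[-0.099, 0.995, -0.0], [0.995, 0.099, 0.0], [0.0, -0.0, -1.0]] open 0.0 gf 0.5848444291041233 F [ 0.  -0.3  0.4]
```

View pics/press2.png

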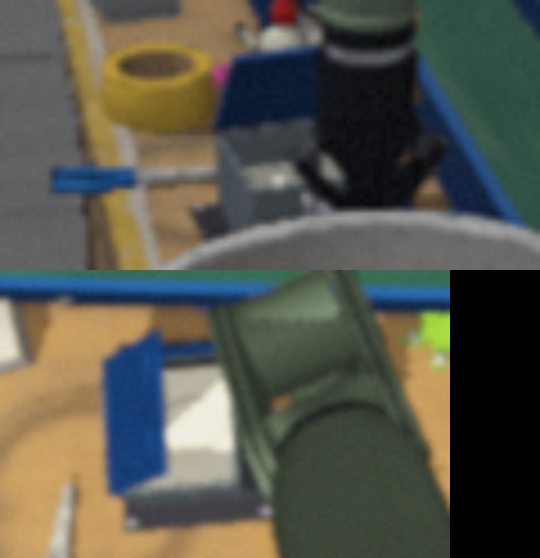

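The lid now stands about upright (side view near (270,90) of the crop), insert visible. Continue until the stop gives force.

Call:
drive_tool:
  moves:
    - [[0,0,0,0.05,0],[0,0,0,0.05,0],[0,0,0,0.05,0],[0,0,0,0,0]]

```text
time_s: 8.02
eef_pos: [0.4835, 0.2509, 0.0349]
tcp_rot: [[-0.099, 0.995, -0.0], [0.995, 0.099, 0.0], [0.0, -0.0, -1.0]]
wrist_force: [-0.8, 0.0, 1.0]
opening: -0.0002
grasp_force: 0.3
```

```bash
python3 - <<'E'
from h import *
s=manip.get_image("side");t=manip.get_image("top")
for n,p in(("s",s),("t",t)):
    for k in("pedal_pad","lid","keeper","pedal_hinge"):print(n,k,[(np.round(d['xyz'],3).tolist(),round(d['conf'],2)) for d in manip.place_of(p,k)[:2]],[(np.round(d['xyz'],3).tolist(),round(d['conf'],2)) for d in manip.find_in(p,k)[:1]])
# predicted lid far-edge corners at several angles
xk=np.array([-.099,.995,0]);yk=np.array([-.995,-.099,0]);K0=np.array([.4675,.421,0])
for a in(1.3,1.57,1.75,1.9):
    e=[K0+xk*.061+[0,0,.079]+s_*yk*.066+.122*(-np.cos(a)*xk+np.array([0,0,np.sin(a)])) for s_ in(1,-1)]
    print(a,[proj(s,q).round(1).tolist() for q in e],[proj(t,q).round(1).tolist() for q in e])
for p,b,nm in((s,(268,125,340,150),'s'),(t,(180,165,240,228),'t')):
    x,y=seg(p,'blue',b);print(nm,x.min(),x.max(),y.min(),y.max())
a=cv2.resize(s["color"][120:180,250:350],None,fx=6,fy=6);b=cv2.resize(t["color"][155:235,165:290],None,fx=3,fy=3)
w=max(a.shape[1],b.shape[1]);f=lambda i:cv2.copyMakeBorder(i,0,0,0,w-i.shape[1],0)
o=np.vstack([f(a),f(b)]);o=cv2.resize(o,None,fx=.95,fy=.95);cv2.imwrite("pics/press3.png",o[:,:,::-1])
E
```

```text
s pedal_pad [] []
s lid [([0.457, 0.482, 0.077], 0.77)] [([0.439, 0.448, 0.136], 0.98)]
s keeper [([0.468, 0.42, -0.004], 0.7)] [([0.434, 0.449, 0.075], 0.61)]
s pedal_hinge [([0.476, 0.349, 0.055], 0.63)] [([0.432, 0.451, 0.077], 0.78)]
t pedal_pad [] []
t lid [([0.457, 0.477, 0.08], 0.58)] [([0.454, 0.445, 0.164], 0.7)]
t keeper [([0.468, 0.421, 0.001], 0.71)] [([0.452, 0.427, 0.039], 0.94)]
t pedal_hinge [([0.474, 0.347, 0.053], 0.62)] [([0.447, 0.425, 0.04], 0.56)]
1.3 [[279.2, 122.7], [313.0, 119.0]] [[194.4, 210.6], [193.5, 169.7]]
1.57 [[277.1, 118.5], [310.4, 115.0]] [[183.5, 211.2], [182.7, 170.0]]
1.75 [[275.7, 117.0], [308.7, 113.6]] [[176.6, 211.8], [175.9, 170.7]]
1.9 [[274.6, 116.6], [307.3, 113.2]] [[171.4, 212.4], [170.8, 171.4]]
s 278 333 125 149
t 195 223 173 215
```

View pics/press3.png

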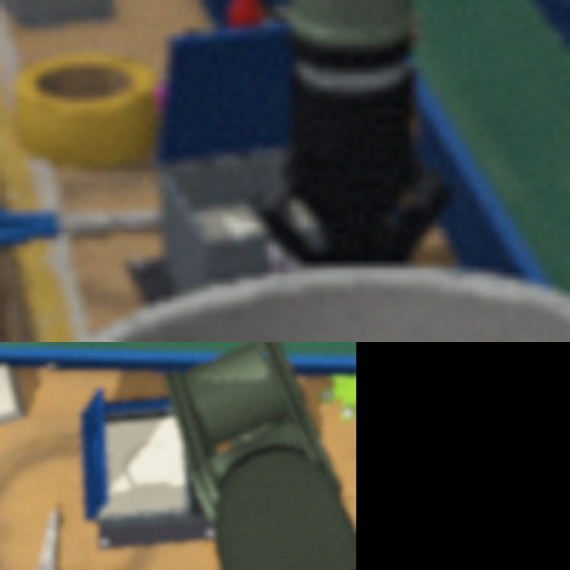

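The lid is at about 1.3 rad with its far edge at (192–200) in the top image; not yet over centre. Tool is low but free of force, so continue in small steps.

Call:
drive_tool:
  moves:
    - [[0,0,0,0.05,0],[0,0,0,0.05,0],[0,0,0,0.05,0],[0,0,0,0,0]]

```text
time_s: 9.43
eef_pos: [0.4837, 0.2507, 0.0304]
tcp_rot: [[-0.099, 0.995, 0.0], [0.995, 0.099, -0.0], [-0.0, 0.0, -1.0]]
wrist_force: [0.3, 0.4, -0.7]
opening: -0.0003
grasp_force: 0.0
```

```bash
python3 - <<'E'
from h import *
s=manip.get_image("side");t=manip.get_image("top")
for p,b,nm in((s,(268,105,305,150),'s'),(t,(165,165,240,228),'t')):
    x,y=seg(p,'blue',b);print(nm,x.min(),x.max(),y.min(),y.max(),len(x))
    m=p["color"][:,:,2].astype(int)-p["color"][:,:,0]>40
    print([ (r,np.nonzero(m[r,165:240])[0]+165) for r in (195,)] if nm=='t' else [(c,np.nonzero(m[100:160,c])[0]+100) for c in(285,292)])
E
```

```text
s 271 301 105 147 746
[(285, array([100, 101, 102, 103, 107, 108, 109, 121, 122, 123, 124, 125, 126,
       127, 128, 129, 130, 131, 132, 133, 134, 135, 136, 137, 138, 139,
       140, 141, 142, 143, 144, 145, 146])), (292, array([100, 101, 102, 103, 104, 105, 107, 109, 111, 121, 122, 123, 124,
       125, 126, 127, 128, 129, 130, 131, 132, 133, 134, 135, 136, 137,
       138, 139, 140, 141, 142, 143, 144, 145]))]
t 191 224 175 214 180
[(195, array([191, 192, 193, 194]))]
```

Call:
drive_tool:
  moves:
    - [[0,0,0,0.05,0],[0,0,0,0.05,0],[0,0,0,0.05,0],[0,0,0,0,0]]

```text
time_s: 10.02
eef_pos: [0.4835, 0.2507, 0.0259]
tcp_rot: [[-0.099, 0.995, -0.0], [0.995, 0.099, -0.0], [-0.0, -0.0, -1.0]]
wrist_force: [-0.2, 0.4, 0.5]
opening: 0.0001
grasp_force: 0.0
```

```bash
python3 - <<'E'
from h import *
s=manip.get_image("side");t=manip.get_image("top")
m=t["color"][:,:,2].astype(int)-t["color"][:,:,0]>40;print(np.nonzero(m[195,165:240])[0]+165)
m=s["color"][:,:,2].astype(int)-s["color"][:,:,0]>40;print(np.nonzero(m[112:160,285])[0]+112)
xk=np.array([-.099,.995,0]);K0=np.array([.4675,.421,0]);h=K0+xk*.061+[0,0,.079]
print('hinge',proj(t,h),proj(s,h-[.03,0,0]))
for a in(1.2,1.4,1.57,1.75,1.9):
    for o in(0,.007):
        q=h+.122*(-np.cos(a)*xk+np.array([0,0,np.sin(a)]))+o*(np.sin(a)*xk+np.array([0,0,np.cos(a)]))
        print(a,o,proj(t,q).round(1),proj(s,q).round(1))
E
```

```text
[175 176 177 178 179 180 181 182 183 184 185 186 187 188 189 190 191 192
 193]
[117 118 119 120 121 122 123 124 125 126 127 128 129 130 131 132 133 134
 135 136 137 138 139 140 141 142 143 144 145 146]
hinge [194.31225297 197.49074257] [287.0287792  146.70890924]
1.2 0 [198. 190.] [297.2 122.9]
1.2 0.007 [195.7 189.9] [296.7 121.6]
1.4 0 [189.9 190.1] [295.4 119. ]
1.4 0.007 [187.6 190.2] [294.9 118.1]
1.57 0 [183.1 190.4] [293.9 116.7]
1.57 0.007 [180.8 190.6] [293.4 116.1]
1.75 0 [176.3 191.1] [292.4 115.3]
1.75 0.007 [174.2 191.3] [291.9 115. ]
1.9 0 [171.1 191.7] [291.2 114.9]
1.9 0.007 [169.2 192. ] [290.7 114.8]
```

The lid has gone over centre (far edge at column 175). Let it settle, lift off, and check.

Call:
drive_tool:
  moves:
    - [[0,0,0,0.05,0],[0,0,0,0,0],[0,0,0,-0.3,0],[0,0,0,-0.8,0],[0,0,0,-1,0],[0,0,0,-1,0],[0,0,0,-1,0],[0,0,0,-1,0],[0,0,0,-1,0],[40,-1,0,-0.7,0],[40,-1,0,-0.7,0],[40,-1,0,0,0],[40,-1,0,0,0],[40,-1,0,0,0],[40,-1,0,0,0]]

```text
time_s: 12.0
eef_pos: [0.5013, 0.0707, 0.2504]
tcp_rot: [[-0.099, 0.995, 0.001], [0.995, 0.099, 0.0], [0.0, 0.001, -1.0]]
wrist_force: [0.4, -0.1, -0.2]
opening: 0.0397
grasp_force: 0.0
```

```bash
python3 - <<'E'
from h import *
t=manip.get_image("top");s=manip.get_image("side")
m=t["color"][:,:,2].astype(int)-t["color"][:,:,0]>40;print(np.nonzero(m[195,160:240])[0]+160)
m=s["color"][:,:,2].astype(int)-s["color"][:,:,0]>40;print(np.nonzero(m[105:160,285])[0]+105)
print([(np.round(d['xyz'],4),d['conf']) for p in(s,t) for d in manip.place_of(p,'pocket')[:1]+manip.place_of(p,'pedal_pad')[:1]])
x,y=seg(t,'black',(245,178,285,208));print('pad',len(x),x.min(),x.max(),y.min(),y.max(),ray(t,x.mean(),y.mean(),.039).round(4))
o=np.vstack([cv2.resize(t["color"][155:235,165:290],None,fx=5,fy=5),cv2.resize(s["color"][110:150,235:360],None,fx=5,fy=5)]);cv2.imwrite("pics/open.png",cv2.resize(o,None,fx=.9,fy=.9)[:,:,::-1])
E
```

```text
[172 173 174 175 176 177 178 179 180 181 182 183 184 185 186 187 188 189
 190 191 192 193 194]
[108 109 116 117 118 119 120 121 122 123 124 125 126 127 128 129 130 131
 132 133 134 135 136 137 138 139 140 141 142 143 144 145 146]
[(array([0.4652, 0.4077, 0.0307]), 0.76), (array([0.466 , 0.4213, 0.0006]), 0.35), (array([0.471 , 0.4129, 0.0333]), 0.58), (array([0.4865, 0.249 , 0.0367]), 0.81)]
pad 115 258 270 190 199 [0.4852 0.2488 0.039 ]
```

View pics/open.png

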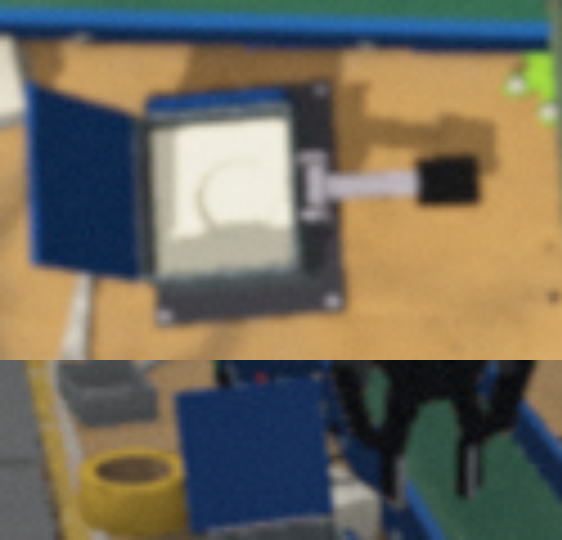

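Lid is fully open (far edge at column 172), pedal stays down with pad at (263,195) top; the round pocket shows. Check where the fingertips really are relative to the TCP before grasping low.

```bash
python3 - <<'E'
from h import *
s=manip.get_image("side");T=np.array([.5013,.0707,.2504]);y=np.array([.995,.099,0])
for dz in(.02,0,-.014,-.03):print(dz,[proj(s,T+[0,0,dz]+k*.022*y).round(1).tolist() for k in(-1,1)])
h=s["color"].max(2).astype(int)
for c in(321,322,323,337,338,339):print(c,h[120:150,c].tolist())
E
```

```text
0.02 [[323.9, 142.7], [337.7, 140.9]]
0 [[323.8, 148.8], [337.5, 147.1]]
-0.014 [[323.7, 153.1], [337.4, 151.3]]
-0.03 [[323.6, 157.9], [337.2, 156.1]]
321 [25, 21, 15, 20, 18, 18, 17, 15, 18, 19, 20, 16, 18, 18, 15, 17, 19, 18, 21, 25, 49, 75, 71, 62, 63, 61, 61, 67, 69, 64]
322 [14, 10, 14, 12, 14, 19, 22, 21, 15, 19, 21, 39, 42, 45, 47, 53, 46, 48, 52, 48, 62, 83, 72, 65, 64, 61, 66, 72, 88, 86]
323 [19, 16, 15, 17, 18, 17, 13, 18, 21, 29, 36, 70, 75, 80, 75, 80, 76, 76, 78, 79, 80, 86, 79, 67, 63, 64, 62, 69, 87, 85]
337 [13, 12, 17, 18, 25, 26, 30, 19, 17, 15, 16, 20, 23, 23, 23, 26, 24, 25, 25, 38, 54, 73, 77, 77, 78, 80, 82, 85, 90, 93]
338 [19, 19, 11, 19, 15, 13, 18, 17, 23, 42, 50, 61, 63, 62, 62, 56, 60, 61, 66, 73, 74, 74, 78, 79, 79, 76, 77, 84, 85, 88]
339 [16, 18, 17, 16, 23, 19, 19, 19, 37, 70, 82, 84, 84, 81, 75, 71, 70, 71, 88, 92, 87, 84, 78, 77, 75, 80, 79, 80, 79, 86]
```

Fingertips show at rows 140–142, i.e. about 20 mm behind the reported TCP rather than 14 mm ahead; the pedal press agreed with this. I'll treat tip z as about TCP z + 0.02 and feel for the table. Over the bowls to the cap.

Call:
drive_tool:
  moves:
    - [[40,-0.96,-0.077,0,0],[40,-0.96,-0.077,0,0],[40,-0.96,-0.077,0,0],[40,-0.96,-0.077,0,0],[40,-0.96,-0.077,0,0],[40,-0.96,-0.077,0,0],[40,-0.96,-0.077,0,0],[40,-0.96,-0.077,0,0],[40,-0.96,-0.077,0,0],[40,-0.96,-0.077,0,0],[40,-0.96,-0.077,0,0],[40,-0.96,-0.077,0,0],[40,-0.96,-0.077,0,0],[40,-0.96,-0.077,0,0],[40,-0.96,-0.077,0,0],[40,-0.94,-0.077,0,0],[40,0,0,1,0],[40,0,0,1,0],[40,0,0,1,0],[40,0,0,1,0]]

```text
time_s: 14.85
eef_pos: [0.5109, -0.3891, 0.1286]
tcp_rot: [[-0.1, 0.995, 0.0], [0.995, 0.1, 0.0], [0.0, 0.0, -1.0]]
wrist_force: [0.2, 0.1, 0.1]
opening: 0.0401
grasp_force: 0.0
```

Call:
drive_tool:
  moves:
    - [[40,0,0,1,0],[40,0,0,1,0],[40,0,0,1,0],[40,0,0,0.2,0],[40,0,0,0,0]]

```text
time_s: 15.48
eef_pos: [0.5108, -0.3897, 0.0339]
tcp_rot: [[-0.1, 0.995, 0.0], [0.995, 0.1, -0.0], [-0.0, 0.0, -1.0]]
wrist_force: [0.1, -0.0, 0.8]
opening: 0.0401
grasp_force: 0.0
```

```bash
python3 - <<'E'
from h import *
st();s=manip.get_image("side");S=manip.state();T=S['eef_pos'];y=S['tcp_rot'][:,1]
for dz in(.04,.02,0):print(dz,[proj(s,T+[0,0,dz]+k*.021*y).round(1).tolist() for k in(-1,0,1)])
u,v=np.round(proj(s,[.51,-.391,.03])).astype(int)-[40,30]
cv2.imwrite("pics/cap.png",cv2.resize(s["color"][v:v+60,u:u+80],None,fx=8,fy=8)[:,:,::-1]);print(u,v)
E
```

```text
15.47 [ 0.5108 -0.3897  0.0339] [[-0.1, 0.995, 0.0], [0.995, 0.1, -0.0], [-0.0, 0.0, -1.0]] open 0.0401 gf 0.0 F [ 0.1 -0.   0.8]
0.04 [[372.8, 297.8], [380.9, 295.9], [388.9, 293.9]]
0.02 [[372.1, 304.1], [380.2, 302.1], [388.2, 300.1]]
0 [[371.5, 310.2], [379.5, 308.2], [387.4, 306.2]]
339 280
```

View pics/cap.png

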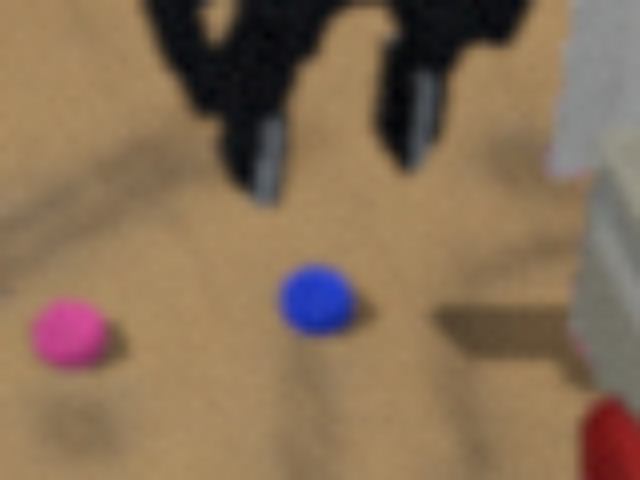

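The cap (316,300 in crop) sits under the middle of the jaws; tips show at about 18 mm above TCP, z about 0.05. Descend and feel for the table.

Call:
drive_tool:
  moves:
    - [[40,0,0,0.7,0],[40,0,0,0.7,0],[40,0,0,0.1,0],[40,0,0,0.07,0],[40,0,0,0,0]]

```text
time_s: 16.15
eef_pos: [0.5108, -0.3904, -0.0124]
tcp_rot: [[-0.099, 0.995, 0.002], [0.995, 0.099, -0.001], [-0.001, 0.001, -1.0]]
wrist_force: [0.5, -0.5, 0.7]
opening: 0.0398
grasp_force: 0.0
```

Call:
drive_tool:
  moves:
    - [[40,0,0,0.05,0],[40,0,0,0,0]]

```text
time_s: 16.4
eef_pos: [0.5102, -0.39, -0.0148]
tcp_rot: [[-0.099, 0.995, 0.0], [0.995, 0.099, -0.0], [-0.0, 0.0, -1.0]]
wrist_force: [0.1, 0.1, -0.2]
opening: 0.04
grasp_force: 0.0
```

Call:
drive_tool:
  moves:
    - [[40,0,0,0.05,0],[40,0,0,0,0]]

```text
time_s: 16.65
eef_pos: [0.51, -0.3899, -0.0167]
tcp_rot: [[-0.099, 0.995, -0.0], [0.995, 0.099, 0.0], [0.0, -0.0, -1.0]]
wrist_force: [-0.3, 0.5, -0.6]
opening: 0.0397
grasp_force: 0.0
```

Call:
drive_tool:
  moves:
    - [[40,0,0,0.05,0],[40,0,0,0,0]]

```text
time_s: 16.9
eef_pos: [0.51, -0.3899, -0.0182]
tcp_rot: [[-0.099, 0.995, -0.0], [0.995, 0.099, 0.0], [0.0, -0.0, -1.0]]
wrist_force: [1.3, -0.2, 0.6]
opening: 0.0396
grasp_force: 0.0
```

Call:
drive_tool:
  moves:
    - [[15,0,0,0,0],[15,0,0,0,0],[15,0,0,0,0],[15,0,0,0,0],[15,0,0,0,0]]

```text
time_s: 17.52
eef_pos: [0.5103, -0.39, -0.0177]
tcp_rot: [[-0.099, 0.995, 0.0], [0.995, 0.099, -0.0], [-0.0, 0.0, -1.0]]
wrist_force: [-0.1, 1.3, 4.0]
opening: 0.0178
grasp_force: 58.8
```

Call:
drive_tool:
  moves:
    - [[15,0,0,-0.3,0],[15,0,0,-0.7,0],[15,0,0,-1,0],[15,0,0,-1,0],[15,0,0,0,0]]

```text
time_s: 18.15
eef_pos: [0.5116, -0.3911, 0.0747]
tcp_rot: [[-0.099, 0.995, 0.005], [0.995, 0.099, -0.004], [-0.004, 0.004, -1.0]]
wrist_force: [0.6, -0.4, 0.1]
opening: 0.0178
grasp_force: 58.7
```

```bash
python3 - <<'E'
from h import *
st();s=manip.get_image("side");t=manip.get_image("top")
T=manip.state()['eef_pos'];print(T,proj(s,T))
for b in((360,260,400,330),):
    x,y=seg(s,'blue',b);print('blue px',len(x),x.min(),x.max(),y.min(),y.max(),x.mean(),y.mean())
print(proj(s,T+[0,0,.02]),proj(s,T+[0,0,.025]))
cv2.imwrite("pics/held.png",cv2.resize(s["color"][265:325,340:420],None,fx=8,fy=8)[:,:,::-1])
E
```

```text
18.15 [ 0.5116 -0.3911  0.0747] [[-0.099, 0.995, 0.005], [0.995, 0.099, -0.004], [-0.004, 0.004, -1.0]] open 0.0178 gf 58.6540424823761 F [ 0.6 -0.4  0.1]
[ 0.50978547 -0.38964016  0.07153992] [380.16785842 296.76757467]
blue px 46 367 399 269 292 383.2608695652174 287.54347826086956
[380.86909787 290.42881953] [381.0466356  288.82399223]
```

View pics/held.png

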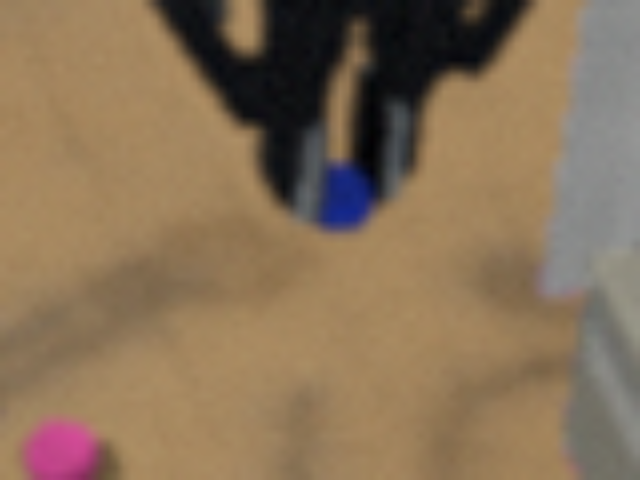

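The blue cap is held between the fingertips, level (340,200 in crop); pink cap untouched. Raise and carry over the bowls.

Call:
drive_tool:
  moves:
    - [[15,0,0,-1,0],[15,0,0,-1,0],[15,0,0,-1,0],[15,0,0,-1,0],[15,0,0,-1,0],[15,0,0,-1,0],[15,0,0,-1,0],[15,0.9,0.04,0,0],[15,0.9,0.04,0,0],[15,0.9,0.04,0,0],[15,0.9,0.04,0,0],[15,0.9,0.04,0,0],[15,0.9,0.04,0,0],[15,0.9,0.04,0,0],[15,0.9,0.04,0,0],[15,0.9,0.04,0,0],[15,0.9,0.04,0,0],[15,0.9,0.04,0,0],[15,0.9,0.04,0,0],[15,0.9,0.04,0,0]]

```text
time_s: 20.75
eef_pos: [0.4902, -0.0382, 0.2802]
tcp_rot: [[-0.099, 0.995, -0.004], [0.995, 0.099, 0.0], [0.001, -0.003, -1.0]]
wrist_force: [0.1, 0.6, -0.0]
opening: 0.0179
grasp_force: 58.7
```

Call:
drive_tool:
  moves:
    - [[15,0.9,0.04,0,0],[15,0.9,0.04,0,0],[15,0.9,0.04,0,0],[15,0.9,0.04,0,0],[15,0.9,0.04,0,0],[15,0.9,0.04,0,0],[15,0.9,0.04,0,0],[15,0.9,0.04,0,0],[15,0.9,0.04,0,0],[15,0.9,0.04,0,0],[15,0.9,0.04,0,0],[15,0.9,0.04,0,0],[15,0.9,0.04,0,0],[15,0.9,0.04,0,0],[15,0.9,0.04,0,0],[15,0,0,0,0],[15,0,0,0,0]]

```text
time_s: 22.88
eef_pos: [0.4686, 0.3649, 0.2808]
tcp_rot: [[-0.099, 0.995, -0.002], [0.995, 0.099, -0.002], [-0.002, -0.002, -1.0]]
wrist_force: [0.5, -0.0, 0.1]
opening: 0.0179
grasp_force: 58.7
```

Call:
drive_tool:
  moves:
    - [[15,0.8,0.08,0,0],[15,0.78,0.07,0,0],[15,0,0,1,0],[15,0,0,1,0],[15,0,0,1,0],[15,0,0,1,0],[15,0,0,1,0],[15,0,0,1,0],[15,0,0,0.8,0],[15,0,0,0.6,0],[15,0,0,0,0],[15,0,0,0,0]]

```text
time_s: 24.38
eef_pos: [0.4692, 0.414, 0.0608]
tcp_rot: [[-0.099, 0.995, 0.001], [0.995, 0.099, 0.001], [0.001, 0.001, -1.0]]
wrist_force: [0.3, 0.2, 0.5]
opening: 0.0178
grasp_force: 58.7
```

Call:
drive_tool:
  moves:
    - [[15,0,0,0.4,0],[15,0,0,0.3,0],[15,0,0,0.2,0],[15,0,0,0,0]]

```text
time_s: 24.88
eef_pos: [0.4683, 0.413, 0.0323]
tcp_rot: [[-0.099, 0.995, -0.001], [0.995, 0.099, -0.001], [-0.001, -0.001, -1.0]]
wrist_force: [0.1, 0.3, -0.3]
opening: 0.0178
grasp_force: 58.7
```

Call:
drive_tool:
  moves:
    - [[15,0,0,0.2,0],[15,0,0,0.2,0],[15,0,0,0.07,0],[15,0,0,0,0]]

```text
time_s: 25.38
eef_pos: [0.4686, 0.4132, 0.0187]
tcp_rot: [[-0.099, 0.995, -0.0], [0.995, 0.099, -0.0], [-0.0, -0.0, -1.0]]
wrist_force: [0.5, -0.6, -1.0]
opening: 0.0175
grasp_force: 58.7
```

Call:
drive_tool:
  moves:
    - [[15,0,0,0.05,0],[15,0,0,0,0]]

```text
time_s: 25.62
eef_pos: [0.4687, 0.4133, 0.0175]
tcp_rot: [[-0.099, 0.995, 0.0], [0.995, 0.099, 0.0], [0.0, 0.0, -1.0]]
wrist_force: [-0.2, 0.8, -0.9]
opening: 0.0177
grasp_force: 58.7
```

Call:
drive_tool:
  moves:
    - [[15,0,0,0.03,0],[15,0,0,0,0]]

```text
time_s: 25.88
eef_pos: [0.4686, 0.4133, 0.0165]
tcp_rot: [[-0.099, 0.995, 0.0], [0.995, 0.099, 0.0], [0.0, 0.0, -1.0]]
wrist_force: [0.4, -0.3, 0.1]
opening: 0.0178
grasp_force: 58.7
```

Call:
drive_tool:
  moves:
    - [[15,0,0,0.03,0],[15,0,0,0,0]]

```text
time_s: 26.12
eef_pos: [0.4686, 0.4132, 0.0155]
tcp_rot: [[-0.099, 0.995, -0.0], [0.995, 0.099, -0.0], [-0.0, -0.0, -1.0]]
wrist_force: [-1.0, 0.3, -0.1]
opening: 0.0177
grasp_force: 58.7
```

Call:
drive_tool:
  moves:
    - [[15,0,0,0.03,0],[15,0,0,0,0]]

```text
time_s: 26.38
eef_pos: [0.4687, 0.4133, 0.0153]
tcp_rot: [[-0.099, 0.995, 0.0], [0.995, 0.099, 0.0], [0.0, 0.0, -1.0]]
wrist_force: [-1.3, -1.1, 3.5]
opening: 0.0176
grasp_force: 59.3
```

Call:
drive_tool:
  moves:
    - [[19,0,0,0,0],[21,0,0,0,0],[23,0,0,0,0],[26,0,0,0,0],[26,0,0,0,0],[26,0,0,0,0]]

```text
time_s: 27.12
eef_pos: [0.4686, 0.4133, 0.0146]
tcp_rot: [[-0.099, 0.995, -0.0], [0.995, 0.099, -0.0], [-0.0, -0.0, -1.0]]
wrist_force: [-0.7, 0.3, 0.4]
opening: 0.026
grasp_force: 0.0
```

Call:
drive_tool:
  moves:
    - [[26,0,0,-0.1,0],[26,0,0,-0.2,0],[26,0,0,-0.5,0],[26,0,0,-1,0],[26,0,0,-1,0],[26,0,0,-1,0],[26,0,0,-1,0],[26,0,0,-1,0],[26,0,0,-1,0],[26,-1,0,-0.7,0],[26,-1,0,-0.7,0],[70,-1,0,0,0],[70,-1,0,0,0],[70,-1,0,0,0],[70,-1,0,0,0],[70,-1,0,0,0],[70,-1,0,0,0],[70,-1,0,0,0],[70,-1,0,0,0],[70,-1,0,0,0]]

```text
time_s: 29.62
eef_pos: [0.5012, 0.0839, 0.262]
tcp_rot: [[-0.099, 0.995, 0.002], [0.995, 0.099, 0.0], [0.0, 0.002, -1.0]]
wrist_force: [1.1, 0.7, -0.3]
opening: 0.07
grasp_force: 0.0
```

```bash
python3 - <<'E'
from h import *
st();t=manip.get_image("top");s=manip.get_image("side")
print([(np.round(d['xyz'],4),d['conf']) for p in(s,t) for k in('blue_cap','pocket','pedal_pad') for d in manip.place_of(p,k)[:1]])
x,y=seg(t,'blue',(198,178,224,215));print(len(x),ray(t,x.mean(),y.mean(),.04).round(4) if len(x) else 0)
x,y=seg(t,'black',(245,178,285,208));print('pad',len(x),x.min(),x.max(),y.min(),y.max(),ray(t,x.mean(),y.mean(),.039).round(4))
cv2.imwrite("pics/placed.png",cv2.resize(t["color"][155:235,165:290],None,fx=6,fy=6)[:,:,::-1])
E
```

```text
29.62 [0.5012 0.0839 0.262 ] [[-0.099, 0.995, 0.002], [0.995, 0.099, 0.0], [0.0, 0.002, -1.0]] open 0.07 gf 0.0 F [ 1.1  0.7 -0.3]
[(array([0.4641, 0.409 , 0.0304]), 0.91), (array([0.4678, 0.4151, 0.0331]), 0.43), (array([0.4685, 0.4105, 0.0313]), 0.88), (array([0.4824, 0.2501, 0.0376]), 0.52)]
29 [0.5024 0.4349 0.04  ]
pad 116 258 270 190 199 [0.4853 0.2486 0.039 ]
```

View pics/placed.png

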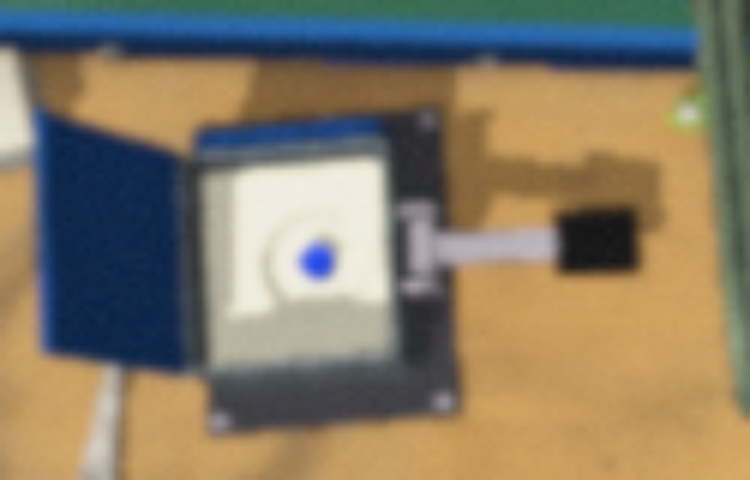

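The cap lies flat in the pocket (317,260 in crop), lid fully open. Now pinch the pedal pad across its width.

Call:
drive_tool:
  moves:
    - [[70,1,0,0,0],[70,1,0,0,0],[70,1,0,0,0],[70,1,0,0,0],[70,1,0,0,0],[70,0.5,0,0,0],[70,0,0,1,0],[70,0,0,1,0],[70,0,0,1,0],[70,0,0,1,0],[70,0,0,1,0],[70,0,0,1,0],[70,0,0,0.5,0],[70,0,0,0.5,0],[70,0,0,0.5,0],[70,0,0,0.5,0],[70,0,0,0,0]]

```text
time_s: 32.15
eef_pos: [0.4842, 0.2487, 0.0196]
tcp_rot: [[-0.099, 0.995, -0.002], [0.995, 0.099, -0.001], [-0.001, -0.002, -1.0]]
wrist_force: [-0.7, -0.3, -0.2]
opening: 0.0699
grasp_force: 0.0
```

Call:
drive_tool:
  moves:
    - [[70,0,0,0.3,0],[70,0,0,0.3,0],[70,0,0,0.15,0],[70,0,0,0,0]]

```text
time_s: 32.65
eef_pos: [0.4848, 0.249, -0.0022]
tcp_rot: [[-0.099, 0.995, -0.001], [0.995, 0.099, -0.0], [-0.0, -0.001, -1.0]]
wrist_force: [0.0, -1.3, 0.2]
opening: 0.0701
grasp_force: 0.0
```

Call:
drive_tool:
  moves:
    - [[30,0,0,0,0],[30,0,0,0,0],[30,0,0,0,0],[30,0,0,0,0],[30,0,0,0,0],[30,0,0,0,0]]

```text
time_s: 33.4
eef_pos: [0.486, 0.2493, -0.0011]
tcp_rot: [[-0.1, 0.995, 0.002], [0.995, 0.1, 0.001], [0.0, 0.002, -1.0]]
wrist_force: [1.6, -1.8, 5.5]
opening: 0.0386
grasp_force: 60.9
```

Pad gripped (38.6 mm). Ease it up slowly along its arc.

Call:
drive_tool:
  moves:
    - [[30,-0.006,0,-0.03,0],[30,-0.006,0,-0.03,0],[30,-0.006,0,-0.03,0],[30,-0.006,0,-0.03,0],[30,-0.006,0,-0.03,0],[30,-0.006,0,-0.03,0],[30,-0.006,0,-0.03,0],[30,-0.004,0,-0.03,0],[30,-0.004,0,-0.03,0],[30,-0.004,0,-0.03,0],[30,-0.004,0,-0.03,0],[30,-0.003,0,-0.03,0],[30,-0.003,0,-0.03,0],[30,-0.003,0,-0.03,0],[30,-0.002,0,-0.03,0],[30,-0.002,0,-0.03,0],[30,-0.001,0,-0.03,0],[30,-0.001,0,-0.03,0],[30,0,0,-0.03,0],[30,0,0,-0.03,0]]

```text
time_s: 35.9
eef_pos: [0.486, 0.2481, 0.016]
tcp_rot: [[-0.099, 0.995, 0.002], [0.995, 0.099, 0.002], [0.002, 0.002, -1.0]]
wrist_force: [4.6, 4.5, -4.0]
opening: 0.0387
grasp_force: 60.8
```

```bash
python3 - <<'E'
from h import *
st();t=manip.get_image("top");s=manip.get_image("side")
for c in(278,285,292):
    m=s["color"][:,:,2].astype(int)-s["color"][:,:,0]>40;print(c,np.nonzero(m[108:160,c])[0]+108)
m=t["color"][:,:,2].astype(int)-t["color"][:,:,0]>40;print(np.nonzero(m[195,160:240])[0]+160)
xk=np.array([-.099,.995,0]);K0=np.array([.4675,.421,0]);h=K0+xk*.061+[0,0,.079]
for a in(.6,.9,1.05,1.2,1.4):
    q=h+.122*(-np.cos(a)*xk+np.array([0,0,np.sin(a)]));print(a,proj(t,q).round(1),proj(s,q-[.02,0,0]).round(1))
E
```

```text
35.9 [0.486  0.2481 0.016 ] [[-0.099, 0.995, 0.002], [0.995, 0.099, 0.002], [0.002, 0.002, -1.0]] open 0.0387 gf 60.837666392326355 F [ 4.6  4.5 -4. ]
278 []
285 [108 109 126 127 128 129 130 131 132 133 134 135 136 137 138 139 140 141
 142 143 144 145 146]
292 [110 125 126 127 128 129 130 131 132 133 134 135 136 137 138 139 140 141
 142 143 144 145]
[195 196 197 198 199 200 217 218]
0.6 [219.2 191.4] [296.3 140.1]
0.9 [209.5 190.4] [294.3 130.9]
1.05 [203.9 190.1] [293.1 126.8]
1.2 [198. 190.] [291.9 123.2]
1.4 [189.9 190.1] [290.2 119.4]
```

Lid about 1.1 rad and following the pedal. Continue.

Call:
drive_tool:
  moves:
    - [[30,0,0,-0.03,0],[30,0,0,-0.03,0],[30,0,0,-0.03,0],[30,0,0,-0.03,0],[30,0.001,0,-0.03,0],[30,0.001,0,-0.03,0],[30,0.002,0,-0.03,0],[30,0.002,0,-0.03,0],[30,0.002,0,-0.03,0],[30,0.003,0,-0.03,0],[30,0.003,0,-0.03,0],[30,0.003,0,-0.03,0],[30,0.004,0,-0.03,0],[30,0.004,0,-0.03,0],[30,0.004,0,-0.03,0],[30,0.005,0,-0.03,0],[30,0.005,0,-0.03,0],[30,0.005,0,-0.03,0],[30,0.006,0,-0.03,0],[30,0.006,0,-0.03,0]]

```text
time_s: 38.5
eef_pos: [0.4858, 0.25, 0.0341]
tcp_rot: [[-0.099, 0.995, 0.002], [0.995, 0.099, 0.002], [0.002, 0.002, -1.0]]
wrist_force: [4.1, 5.5, -3.3]
opening: 0.0384
grasp_force: 60.7
```

Call:
drive_tool:
  moves:
    - [[30,0.006,0,-0.03,0],[30,0.006,0,-0.03,0],[30,0.006,0,-0.03,0],[30,0,0,-0.03,0],[30,0,0,0,0]]

```text
time_s: 39.12
eef_pos: [0.4857, 0.2509, 0.0378]
tcp_rot: [[-0.099, 0.995, 0.002], [0.995, 0.099, 0.003], [0.003, 0.002, -1.0]]
wrist_force: [4.0, 6.4, -3.0]
opening: 0.0384
grasp_force: 60.8
```

Call:
drive_tool:
  moves:
    - [[30,0,0,-0.03,0],[30,0,0,-0.03,0],[30,0,0,-0.03,0],[30,0,0,0,0]]

```text
time_s: 39.62
eef_pos: [0.4857, 0.2515, 0.0405]
tcp_rot: [[-0.099, 0.995, 0.002], [0.995, 0.099, 0.004], [0.004, 0.002, -1.0]]
wrist_force: [3.7, 8.4, -4.1]
opening: 0.0387
grasp_force: 60.9
```

```bash
python3 - <<'E'
from h import *
st();t=manip.get_image("top");s=manip.get_image("side")
cv2.imwrite("pics/shut.png",np.vstack([cv2.resize(t["color"][155:235,165:265],None,fx=4,fy=4),cv2.resize(s["color"][120:170,250:350],None,fx=4,fy=4)])[:,:,::-1])
x,y=seg(t,'blue',(180,165,250,228))
m=t["color"][:,:,2].astype(int)-t["color"][:,:,0]>40
for r in(188,195,205):print(np.nonzero(m[r,160:250])[0][[0,-1]]+160)
m=s["color"][:,:,2].astype(int)-s["color"][:,:,0]>40
for c in(280,285,292):print(c,np.nonzero(m[112:165,c])[0]+112)
E
```

```text
39.62 [0.4857 0.2515 0.0405] [[-0.099, 0.995, 0.002], [0.995, 0.099, 0.004], [0.004, 0.002, -1.0]] open 0.0387 gf 60.890148282051086 F [ 3.7  8.4 -4.1]
[195 228]
[195 229]
[196 230]
280 [148 149 150 151 152]
285 [147 148 149 150 151 152 153 154 155 156 157 158]
292 [146 147 148 149 150 151 152 153 154 155 156 157 158]
```

Call:
drive_tool:
  moves:
    - [[30,0.002,0,-0.03,0],[30,0.002,0,-0.03,0],[30,0,0,0,0]]

```text
time_s: 40.1
eef_pos: [0.4856, 0.2518, 0.0422]
tcp_rot: [[-0.098, 0.995, 0.002], [0.995, 0.098, 0.004], [0.004, 0.002, -1.0]]
wrist_force: [3.9, 9.8, -5.4]
opening: 0.0381
grasp_force: 61.4
```

```bash
cat > cmp.py <<'E'
from h import *
st();t=manip.get_image("top");s=manip.get_image("side")
t0=cv2.imread("pics/top0.png")[:,:,::-1];s0=cv2.imread("pics/side0.png")[:,:,::-1]
M=lambda i:i[:,:,2].astype(int)-i[:,:,0]>40
for n,i in(("now",t),("init",t0)):
    i=i["color"] if isinstance(i,dict) else i;print(n,[(np.nonzero(M(i)[r,180:250])[0][[0,-1]]+180).tolist() for r in(185,190,195,200,205,210)])
for n,i in(("now",s),("init",s0)):
    i=i["color"] if isinstance(i,dict) else i;print(n,[(c,(np.nonzero(M(i)[130:165,c])[0][[0,-1]]+130).tolist()) for c in(282,285,288,292,296,300,304)])
E
python3 cmp.py
```

```text
40.1 [0.4856 0.2518 0.0422] [[-0.098, 0.995, 0.002], [0.995, 0.098, 0.004], [0.004, 0.002, -1.0]] open 0.0381 gf 61.3729602098465 F [ 3.9  9.8 -5.4]
now [[195, 227], [195, 228], [195, 230], [195, 230], [196, 231], [196, 231]]
init [[195, 230], [195, 230], [195, 230], [196, 230], [196, 231], [196, 231]]Traceback (most recent call last):
  File "cmp.py", line 8, in <module>
    i=i["color"] if isinstance(i,dict) else i;print(n,[(c,(np.nonzero(M(i)[130:165,c])[0][[0,-1]]+130).tolist()) for c in(282,285,288,292,296,300,304)])
                                                           ~~~~~~~~~~~~~~~~~~~~~~~~~~~~~~^^^^^^^^
IndexError: index 0 is out of bounds for axis 0 with size 0
```

Call:
drive_tool:
  moves:
    - [[30,0.02,0,-0.03,0],[30,0.02,0,-0.03,0],[30,0.01,0,0,0]]

```text
time_s: 40.58
eef_pos: [0.4855, 0.2518, 0.0423]
tcp_rot: [[-0.099, 0.995, 0.001], [0.995, 0.099, 0.001], [0.001, 0.001, -1.0]]
wrist_force: [9.3, 5.0, -14.7]
opening: 0.0382
grasp_force: 62.8
```

```bash
sed -i 's/\[0\]\[\[0,-1\]\]+130).tolist()/[0]+130).tolist()/' cmp.py; python3 cmp.py
```

```text
40.58 [0.4855 0.2518 0.0423] [[-0.099, 0.995, 0.001], [0.995, 0.099, 0.001], [0.001, 0.001, -1.0]] open 0.0382 gf 62.77661740779877 F [  9.3   5.  -14.7]
now [[195, 226], [195, 228], [195, 229], [195, 230], [196, 231], [196, 231]]
init [[195, 230], [195, 230], [195, 230], [196, 230], [196, 231], [196, 231]]
now [(282, [147, 148, 149, 150, 151, 152, 153, 154, 155, 156]), (285, [147, 148, 149, 150, 151, 152, 153, 154, 155, 156, 157, 158, 159, 160]), (288, [147, 148, 149, 150, 151, 152, 153, 154, 155, 156, 157, 158, 159, 160, 161]), (292, [146, 147, 148, 149, 150, 151, 152, 153, 154, 155, 156, 157, 158, 159, 160]), (296, [146, 147, 148, 149, 150]), (300, [145, 146, 147, 153, 154, 155, 156, 157, 158, 159]), (304, [])]
init [(282, [147, 148, 149, 150, 151, 152, 153, 154, 155, 156]), (285, [147, 148, 149, 150, 151, 152, 153, 154, 155, 156, 157, 158, 159, 160, 161]), (288, [147, 148, 149, 150, 151, 152, 153, 154, 155, 156, 157, 158, 159, 160, 161]), (292, [147, 148, 149, 150, 151, 152, 153, 154, 155, 156, 157, 158, 159, 160]), (296, [146, 147, 148, 149, 150, 151, 152, 153, 154, 155, 156, 157, 158, 159, 160]), (300, [146, 147, 148, 149, 150, 151, 152, 153, 154, 155, 156, 157, 158, 159]), (304, [145, 146, 147, 148, 149, 150, 151, 152, 153, 154, 155, 156, 157, 158, 159])]
```

The pedal is against its upper stop (−14.7 N, z no longer rising) and the lid matches its first shut picture. Relieve, release, retreat.

Call:
drive_tool:
  moves:
    - [[30,0,0,0.03,0],[30,0,0,0,0],[42,0,0,0,0],[50,0,0,0,0],[60,0,0,0,0],[70,0,0,0,0],[70,0,0,0,0],[70,0,0,-0.3,0],[70,0,0,-0.7,0],[70,0,0,-1,0],[70,0,0,-1,0],[70,0,0,-1,0],[70,0,0,-1,0],[70,0,0,-1,0],[70,-1,0,-1,0],[70,-1,0,-1,0],[70,-1,0,0,0],[70,-1,0,0,0],[70,-1,0,0,0],[70,0,0,0,0]]

```text
time_s: 43.18
eef_pos: [0.4995, 0.1, 0.2839]
tcp_rot: [[-0.096, 0.995, 0.001], [0.995, 0.096, 0.0], [0.0, 0.001, -1.0]]
wrist_force: [-0.6, 0.1, 0.6]
opening: 0.0699
grasp_force: 0.0
```

```bash
python3 cmp.py; python3 - <<'E'
from h import *
t=manip.get_image("top");s=manip.get_image("side")
for p in(s,t):print([(k,np.round(d['xyz'],4).tolist(),round(d['conf'],2)) for k in('pedal_pad','pink_cap','lid') for d in manip.place_of(p,k)[:1]])
x,y=seg(t,'black',(250,180,280,205));print('pad',len(x),x.min(),x.max(),ray(t,x.mean(),y.mean(),.081).round(4))
x,y=seg(t,'pink',(432,205,452,225));print('pink',ray(t,x.mean(),y.mean(),.006).round(4))
E
```

```text
43.17 [0.4995 0.1    0.2839] [[-0.096, 0.995, 0.001], [0.995, 0.096, 0.0], [0.0, 0.001, -1.0]] open 0.0699 gf 0.0 F [-0.6  0.1  0.6]
now [[195, 230], [195, 230], [195, 230], [195, 230], [196, 231], [196, 231]]
init [[195, 230], [195, 230], [195, 230], [196, 230], [196, 231], [196, 231]]
now [(282, [147, 148, 149, 150, 151, 152, 153, 154, 155, 156]), (285, [147, 148, 149, 150, 151, 152, 153, 154, 155, 156, 157, 158, 159, 160]), (288, [147, 148, 149, 150, 151, 152, 153, 154, 155, 156, 157, 158, 159, 160, 161]), (292, [146, 147, 148, 149, 150, 151, 152, 153, 154, 155, 156, 157, 158, 159, 160]), (296, [146, 147, 148, 149, 150, 151, 152, 153, 154, 155, 156, 157, 158, 159, 160]), (300, [145, 146, 147, 148, 149, 150, 151, 152, 153, 154, 155, 156, 157, 158, 159]), (304, [145, 146, 147, 148, 149, 150, 151, 152, 153, 154, 155, 156, 157, 158, 159])]
init [(282, [147, 148, 149, 150, 151, 152, 153, 154, 155, 156]), (285, [147, 148, 149, 150, 151, 152, 153, 154, 155, 156, 157, 158, 159, 160, 161]), (288, [147, 148, 149, 150, 151, 152, 153, 154, 155, 156, 157, 158, 159, 160, 161]), (292, [147, 148, 149, 150, 151, 152, 153, 154, 155, 156, 157, 158, 159, 160]), (296, [146, 147, 148, 149, 150, 151, 152, 153, 154, 155, 156, 157, 158, 159, 160]), (300, [146, 147, 148, 149, 150, 151, 152, 153, 154, 155, 156, 157, 158, 159]), (304, [145, 146, 147, 148, 149, 150, 151, 152, 153, 154, 155, 156, 157, 158, 159])]
[('pedal_pad', [0.4854, 0.2551, 0.0783], 0.46), ('pink_cap', [0.4321, -0.3908, -0.0004], 0.38), ('lid', [0.4587, 0.4798, 0.0763], 0.85)]
[('pedal_pad', [0.4831, 0.2519, 0.0787], 0.78), ('pink_cap', [0.4318, -0.3844, -0.0], 0.36), ('lid', [0.4586, 0.4769, 0.0818], 0.71)]
pad 112 257 268 [0.4845 0.2499 0.081 ]
pink [ 0.4332 -0.3865  0.006 ]
```

Lid and pedal are back as at the start, the pink cap has not moved, and the arm is clear.

```bash
python3 -c "
from bench import manip
print(manip.sign_off())"
```

```text
the job is handed in; nothing more can be done
None
```

The blue cap lies flat in the keeper's pocket, the lid was eased fully shut by the pedal without slamming, the pink cap was not moved, and the job is handed in (about 43 s used).

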